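# Hold a spring tester at its set index

### The job

Get the spring tester ready for a reading: first turn the selector on the indicator box clockwise until it clicks in at the bar-shaped mark. Then pull the tester's handle out against its spring until the pointer on its carriage stands level with the index on the rule, and keep holding it there: the program finishes while holding, with the handle in the gripper at the index and the selector still at the bar. Leave the index where it is set, and do not push the calculator, the wrench or the tube offcut about.

Things in the scene. Friction and masses are not known exactly. Their poses are not given: they have to be found in the camera images.
- rig: The spring tester, bolted down: a dark steel base plate 310 x 150 x 10 mm with two guide rods, a 95 mm long spring tube at its far (+x) end between two brackets (tops 56 mm above the table) and a rule along its +y side. Origin on the table, under the middle of the plate's width, 120 mm from the plate's near (-x) end. Its own -x axis is the direction in which the handle is pulled; z is up.
- handle_grip (a point): Middle of the tester's pull handle: a steel cross-bar 16 mm in diameter and 78 mm long, lying along the rig's y axis, centre 90 mm above the table, carried on two upright 10 mm posts 64 mm apart (54 mm free between them) that stand on the carriage (top 33 mm above the table). 50 mm are free under the bar. It moves with the handle, straight along the rig's -x.
- handle (a joint): How far the handle is pulled out, m: 0 at rest against its inner stop, 0.09 at the outer stop. The spring pulls it back with about 5 N at 0, plus 1.3 N for each 10 mm.
- pointer_tip (a point): Tip of the small flat pointer on the carriage, pointing to the rig's +y, 50 mm beside the handle's middle and 31 mm above the table. It moves with the handle and always has the same rig x as handle_grip.
- index_tip (a point): Tip of the index, a small brass block (14 x 18 x 12 mm, a little thumbscrew on top, up to 46 mm above the table) riding on the rule, pointing to the rig's -y at the pointer. It is set anew each time, 40 to 75 mm out from where the pointer rests. The handle is at the mark when pointer_tip and index_tip have the same x in the rig's frame. Held by friction of 8 N: do not shift it.
- indicator: The indicator box, fixed: grey case 140 x 130 x 66 mm with a dark display at its front (-x); the selector is in the middle of its top. Origin on the table under its centre, z up. On its top, round the selector, are three marks at 43 to 46 mm from its axis: a round dot at 0.7 rad from the box's +x towards its +y, a round dot at +x, and a bar (18 x 6 mm, pointing at the axis) at 0.7 rad from +x towards -y.
- selector_grip (a point): On the selector's axis at the height to grip it, 100 mm above the table. The selector is a black pointer knob: a disc of 46 mm diameter (its top 80 mm above the table) with an upright bar grip on it 44 mm long, 14 mm thick, its top 112 mm above the table; the pointed end with a white line shows the setting. Do not take the direction of the grip from this point's own axes: the grip and its pointed end lie at 0.7 rad minus the joint value from the box's +x, counted towards +y.
- selector (a joint): Angle of the selector, rad, growing clockwise seen from above: it clicks in at 0 (first dot), 0.7 (middle dot) and 1.4 (the bar), stops at 1.5. Starts at 0 or 0.7 (once in a long while balanced between these two). A detent takes about 0.1 N m to pass and holds the knob when let go.
- calculator: Pocket calculator 150 x 78 x 14 mm lying beyond the indicator box, long side along its own x, roughly across the box's x; origin under its centre. Leave alone.
- wrench: Steel spanner, 120 mm long along its x, lying in front of the indicator box; origin under its middle. Leave alone.
- offcut: Square steel tube offcut, 50 x 50 mm, 60 mm long along its x, lying near the robot; origin under its centre. Leave alone.
Things that resemble listed ones, but are neither listed nor needed, are in the scene too. Of the things like the indicator, leave any that is orange; of the rest the smaller one is meant.

How it is judged:
By the outcome, as a careful person would: the job done as asked, in the order asked, and still so for the second after the job is handed in, while the arm keeps its last pose, push and grip.
It also fails if it takes over 48 s, if anything falls off the work surface, if the arm or the gripper's body presses on something with over 40 N, if the wrist force passes 120 N, or if a joint passes its speed limit or range.

### The arm

A 6-joint arm with a two-finger parallel gripper is mounted at the origin on the work surface. World frame = base frame: x ahead of the robot, y to its left, z up, the work surface at z = 0. Lengths are in mm, angles in rad, forces in N, time in s.
With the tool pointing down it reaches from about 275 to 1000 mm from the base axis. Payload 8.4 kg.
Tool frame: the origin (TCP) lies on the centre line of the jaws, within the pads' length; the fingertips stand 17 mm ahead of it and the grasp point (between the pads) lies 2 mm behind it (r.tcp_to_tips is the z of the fingertips in the tool frame, in mm); z points along the fingers, y is the direction in which the jaws open and shut (so a half turn about z gives the same grasp; the last joint's range is limited). The gripper opens to 85 mm and grips with 20 to 120 N. Pads are 22 mm wide; open, the fingers measure 114 mm over their backs; the gripper's body (76 mm by 85 mm) begins 54 mm behind the grasp point. The pads swing forward as they close: fully open they stand 13 mm farther back than shut.
Start: joints at [1.307, 0.353, 1.633, -0, 1.155, -0.002], TCP at [161.761, 603.706, 208.481] pointing down, gripper open.
Joint ranges: [-2.63, 2.63], [-0.92, 2.1], [0.06, 2.66], [-1.3, 4.44], [0, 2.69], [-3.02, 3.02]. Speed limits (rad/s): [2.22, 2.22, 2.79, 3.14, 3.14, 3.14].

### API

Orientations are given as [roll, pitch, yaw] about the fixed x, y, z axes, in that order (R = Rz(yaw) Ry(pitch) Rx(roll)).
In Python, from rig import r, cams, job gives the robot as it stands.
- The arm moves only by the tool drive_tool, never from a script. Its argument "deltas" is a list of rows, each a list of 4 numbers: the shift along the tool's x, y, z in cm, then the turn about the tool's z in rad. In form: [[x, y, z, roll], ...]. A call has 1 to 12 rows; each row shifts and turns the commanded pose from where the row before left it, along the tool's axes as they then stand; what a row does not reach is not made up. A row lasts 1/12 s, in which the tool goes at most 41.7 mm and 7.16 degrees, less where a joint would pass 70% of its speed; a pose out of reach is approached as far as the arm can. A call with a gripper value outside its range is refused whole. "jaw" is the closure, from 0 (fully open) to 1 (shut), set as the call begins (left out, the last holds). The fingers move at their own pace and stop on an object; "force" is the grip in N (left out, the last holds). Time passes only in rows, so rows that do not move let the fingers close. It gives the time, the measured TCP pose, the force and the opening at its end, in the units of the state.
- r.sense(): the state, without advancing time (a new reading comes with each control period).
- cams.grab_frame(name): name is "scene" or "top" or "wrist"; returns (picture, depth): 384x512x3 uint8, red, green, blue; 384x512 float32, mm along the optical axis (not along the pixel's ray), 0 where there is no reading.
- cams.camera_params(name): a dict with "fx", "fy", "cx", "cy" (pixels), "R" (3x3) and "t" (3): a world point X has camera coordinates R X + t. Camera axes: x right, y down, z forward; pixel columns grow to the right and rows downward; lengths in mm; the calibration is good to about 2 mm. A picture is of the moment at which its call begins: read the wrist's pose just before it. camera_params takes no time and is no camera call; for the wrist camera it gives the pose at the moment of the call.
- job.sign_off(): hands the job in, once; it reports no verdict.
The state is a dict: "clock": time; "qpos": joint angles; "qvel": joint speeds; "joint_efforts": joint torques, N m; "eef_pos": TCP position; "tcp_rot": TCP orientation; "contact_force": force on the tool from outside, world axes, zero at the start; "wrist_torque": the same for the moment, N m; "opening": opening from 0.0 (shut) to 1.0 (fully open).
Only numpy, scipy, OpenCV 4.12 (cv2) and the standard library are available. Lean on these libraries where they do the work, as an engineer would, in place of code of your own. Each camera call takes 0.05 s, during which the arm holds its last target. There are 200 camera calls.

## Working session

There is one attempt and no reset: what is moved stays moved. The work goes in short steps, Python scripts to look and compute and a tool call to move; the robot and the scene stay as the last step left them, time stands still between calls to the robot, and variables do not carry over. Pictures are saved under pics/ and viewed, about 8 in all and at most 12, crops included, and the job is handed in when it is done.

Besides the shell and the picture viewer there is one more tool, called after "Call:" as name(argument=value, ...) on one line, values as JSON. drive_tool: Moves the arm, as the interface text tells. Its arguments: {"type":"object","properties":{"deltas":{"type":"array"},"jaw":{"type":"number"},"force":{"type":"number"}},"required":["deltas"]}

```bash
ls; mkdir -p pics
cat > h.py <<'E'
import numpy as np,cv2,json
from rig import r,cams,job
def grab(n,tag,view=True):
    p=cams.camera_params(n); im,d=cams.grab_frame(n)
    cv2.imwrite(f'pics/{tag}.png',im[:,:,::-1]); np.savez(f'pics/{tag}.npz',im=im,d=d,**{k:np.array(v) for k,v in p.items()})
    return im,d,p
def load(tag): return np.load(f'pics/{tag}.npz')
def ray(p,u,v):
    R=np.array(p['R']);t=np.array(p['t'])
    return -R.T@t, R.T@np.array([(u-p['cx'])/p['fx'],(v-p['cy'])/p['fy'],1.])
def onz(p,u,v,z):
    o,d=ray(p,u,v); return o+d*(z-o[2])/d[2]
def dep(p,u,v,dd):
    o,d=ray(p,u,v); return o+d*dd
def proj(p,X):
    c=np.array(p['R'])@np.array(X)+np.array(p['t']); return np.array([p['fx']*c[0]/c[2]+p['cx'],p['fy']*c[1]/c[2]+p['cy']])
E
python3 - <<'E'
from h import *
a=grab('scene','s0')[0];b=grab('top','t0')[0]
for n in('scene','top'):
    p=cams.camera_params(n);print(n,ray(p,256,192))
cv2.imwrite('pics/t0b.png',cv2.resize(b,(800,600),interpolation=cv2.INTER_CUBIC)[:,:,::-1])
cv2.imwrite('pics/s0b.png',cv2.resize(a,(800,600),interpolation=cv2.INTER_CUBIC)[:,:,::-1])
print(r.sense())
E
```

```text
pics
scene (array([940.66462701, 176.50682823, 865.29114536]), array([-0.50154408, -0.08745089, -0.8607013 ]))
top (array([377.54357241,  70.97291734, 994.12787262]), array([ 8.76256154e-02,  4.00615908e-04, -9.96459422e-01]))
{'clock': 0.1, 'qpos': array([ 1.30658455e+00,  3.53569184e-01,  1.63408905e+00,  1.30429686e-05,
        1.15519988e+00, -2.44073945e-03]), 'qvel': array([-0.00077265, -0.00052862, -0.00212399,  0.001637  ,  0.00055586,
        0.00129118]), 'joint_efforts': array([-9.29236012e-04, -6.06355476e+01, -3.42818427e+01,  2.79165653e-05,
        3.98222866e-03, -1.09918722e-05]), 'eef_pos': array([161.64161787, 603.2460852 , 207.83030282]), 'tcp_rot': array([-3.14032723e+00, -1.50146420e-05,  2.87981634e+00]), 'contact_force': array([ 0.12663135, -0.34151336,  0.9254559 ]), 'wrist_torque': array([ 0.02962787,  0.00846615, -0.03042245]), 'opening': 0.9988832537333262}
```

View pics/t0b.png

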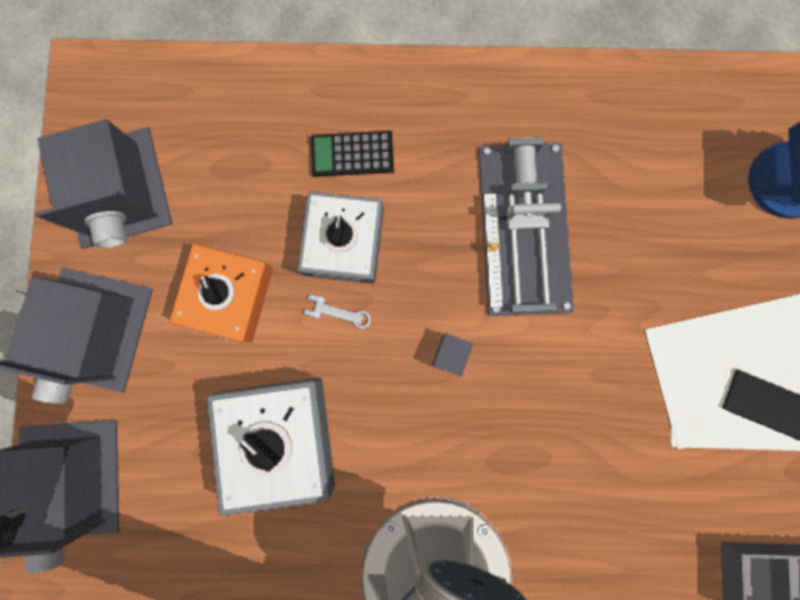

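View pics/s0b.png

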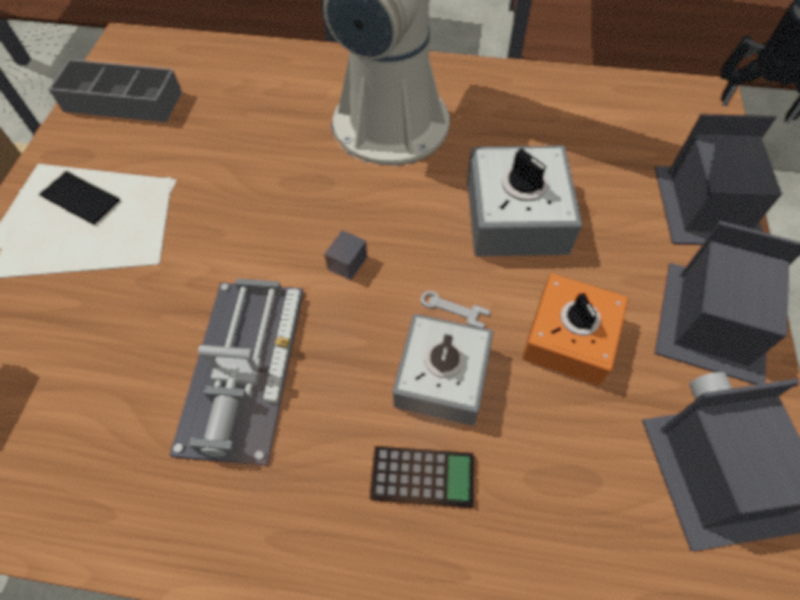

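The smaller grey box is at about (340,235) in the 800-px top view. The rig is at (525,230), with its brass index at (492,246). Next I'll measure both and crop for the knob direction.

Run:
```python
from h import *
t=load('t0');s=load('s0')
im=t['im'];hsv=cv2.cvtColor(im,cv2.COLOR_RGB2HSV)
def blob(m,c,tag):
    n,l,st,ce=cv2.connectedComponentsWithStats(m.astype(np.uint8))
    for i in range(1,n):
        if st[i,4]>15: print(tag,st[i],ce[i].round(1))
    return l
# box top, top view
roi=np.zeros(im.shape[:2],bool);roi[118:185,185:250]=1
m=roi&(hsv[...,1]<40)&(hsv[...,2]>150)
c=max(cv2.findContours(m.astype(np.uint8),cv2.RETR_EXTERNAL,cv2.CHAIN_APPROX_NONE)[0],key=cv2.contourArea)
rc=cv2.minAreaRect(c);b=cv2.boxPoints(rc);P=np.array([onz(t,*q,66) for q in b]);print('box',P.round(1),P.mean(0),[np.linalg.norm(P[i]-P[i-1]).round(1) for i in range(4)])
mean=P.mean(0)
ci,vi=b.mean(0); 
q=proj(t,mean);print(q,'depth z near',dep(t,q[0]+15,q[1]+12,t['d'][int(q[1]+12),int(q[0]+15)]))
# heights by depth cloud
def cloud(p):
    v,u=np.mgrid[:384,:512]; d=p['d'];R=p['R'];tt=p['t']
    C=np.stack([(u-p['cx'])/p['fx']*d,(v-p['cy'])/p['fy']*d,d],-1);return (C-tt)@R
for n,p in(('t',t),('s',s)):
    X=cloud(p);ok=p['d']>0
    k=ok&(np.hypot(X[...,0]-mean[0],X[...,1]-mean[1])<35)&(X[...,2]>90)
    print(n,'grip',X[k].mean(0).round(1),k.sum(),X[k].max(0).round(1),X[k].min(0).round(1))
    xy=X[k][:,:2];w,V=np.linalg.eigh(np.cov(xy.T));print(w,V[:,1])
    # handle bar in rig region
    k=ok&(X[...,1]<-50)&(X[...,1]>-350)&(X[...,0]>350)&(X[...,0]<800)&(X[...,2]>84)&(X[...,2]<105)
    print(n,'bar',k.sum(),X[k].mean(0).round(1) if k.sum() else '',X[k].min(0).round(1),X[k].max(0).round(1))
    xy=X[k][:,:2];w,V=np.linalg.eigh(np.cov(xy.T));print(w,V[:,1])
    h=cv2.cvtColor(p['im'],cv2.COLOR_RGB2HSV)
    br=ok&(h[...,0]>15)&(h[...,0]<30)&(h[...,1]>130)&(X[...,1]<0)&(X[...,2]>15)
    print('brass',br.sum(),X[br].mean(0).round(1) if br.sum() else '')
    pl=ok&(X[...,2]>5)&(X[...,2]<60)&(X[...,1]<-60)&(X[...,1]>-300)&(X[...,0]>380)
    c=max(cv2.findContours(pl.astype(np.uint8),cv2.RETR_EXTERNAL,cv2.CHAIN_APPROX_NONE)[0],key=cv2.contourArea)
    B=cv2.boxPoints(cv2.minAreaRect(c));Q=np.array([onz(p,*q,10) for q in B]);print('plate',Q.round(1),[np.linalg.norm(Q[i]-Q[i-1]).round(1) for i in range(4)])
a=cv2.resize(t['im'][115:190,180:255],(590,590),interpolation=cv2.INTER_CUBIC)[:,:,::-1]
cv2.imwrite('pics/c1.png',a)
```

```text
box [[509.5 240.5  66. ]
 [638.3 231.9  66. ]
 [627.3 111.6  66. ]
 [499.1 121.9  66. ]] [568.55935928 176.46222698  66.        ] [np.float64(119.1), np.float64(129.0), np.float64(120.8), np.float64(128.6)]
[217.20903366 149.79362477] depth z near [537.34220871 135.80102132  66.2215217 ]
t grip [567.5 176.1 109. ] 117 [591.2 184.9 116.6] [547.1 168.3  90.3]
[ 18.83659639 173.57273002] [-0.99565488  0.09312018]
t bar 192 [ 614.6 -146.7   95.7] [ 605.3 -186.6   84.1] [ 625.2 -108.2  100.7]
[ 18.97440659 542.99730811] [-0.04988197  0.99875512]
brass 19 [558.8 -84.2  40.8]
plate [[ 760.1  -59.9   10. ]
 [ 773.9 -214.    10. ]
 [ 451.9 -232.4   10. ]
 [ 438.3  -83.6   10. ]] [np.float64(322.6), np.float64(154.7), np.float64(322.5), np.float64(149.4)]
s grip [574.9 176.2 109.3] 136 [596.4 184.6 115.5] [548.4 168.1  90.4]
[ 16.6369454 192.1230436] [-0.99556718  0.0940531 ]
s bar 230 [ 618.1 -146.1   96. ] [ 607.1 -186.9   85.9] [ 626.4 -109.2  100.7]
[ 17.79566726 532.79880408] [-0.06661154  0.99777898]
brass 13 [565.2 -82.2  39.4]
plate [[ 760.8 -212.8   10. ]
 [ 423.4 -262.5   10. ]
 [ 440.5  -81.2   10. ]
 [ 768.4  -62.4   10. ]] [np.float64(150.6), np.float64(341.0), np.float64(182.1), np.float64(328.4)]
```

View pics/c1.png

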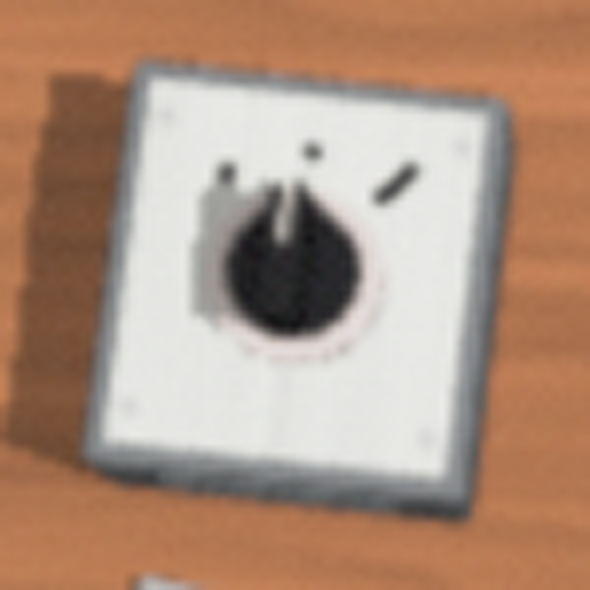

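Top-view crop: the white line of the knob points up at (288,195), toward the middle dot at (312,150). The bar is at (397,183), on the -y side. So the selector is at about 0.7 and needs about 0.7 rad clockwise. The knob axis is near (569,176).

Call:
drive_tool(deltas=[[-2.8, -1.7, 0, 0], [-2.8, -1.7, 0, 0], [-2.8, -1.7, 0, 0], [-2.8, -1.7, 0, 0], [-2.8, -1.7, 0, 0], [-2.8, -1.7, 0, 0], [-2.8, -1.7, 0, 0], [-2.8, -1.7, 0, 0], [-2.8, -1.7, 0, 0], [-2.8, -1.7, 0, 0], [-2.8, -1.7, 0, 0], [-2.8, -1.7, 0, 0]], jaw=0)

```text
clock: 1.1
eef_pos: [434.2, 318.2, 208.3]
tcp_rot: [-3.141, -0.0, 2.88]
contact_force: [0.0, 0.2, 0.4]
opening: 0.999
```

Call:
drive_tool(deltas=[[-2.8, -1.7, 0, 0], [-2.8, -1.7, 0, 0], [-2.8, -1.7, 0, 0], [-2.8, -1.7, 0, 0], [-2.8, -1.7, 0, 0], [-2.8, -1.7, 0, 0], [0, 0, 0, -0.085], [0, 0, 0, -0.085], [0, 0, 0, 0], [0, 0, 0, 0]])

```text
clock: 1.93
eef_pos: [569.1, 177.5, 208.1]
tcp_rot: [-3.141, -0.001, 3.047]
contact_force: [-0.5, -0.2, -0.5]
opening: 1.0
```

Run:
```python
from h import *
s=r.sense();print(s['clock'],s['eef_pos'],s['tcp_rot'],s['qpos'])
im,d,p=grab('wrist','w1')
X=ray(p,256,192);print(X)
v,u=np.mgrid[:384,:512];C=np.stack([(u-p['cx'])/p['fx']*d,(v-p['cy'])/p['fy']*d,d],-1);W=(C-p['t'])@np.array(p['R'])
k=(d>0)&(W[...,2]>100)&(W[...,2]<118)&(np.hypot(W[...,0]-569,W[...,1]-176)<40)
print(k.sum());q=W[k];print(q.min(0),q.max(0),q.mean(0));
c=cv2.minAreaRect(q[:,:2].astype(np.float32));print(c)
```

```text
1.9333 [569.14252197 177.51308855 208.1205148 ] [-3.14132832e+00 -7.03507404e-04  3.04705350e+00] [ 2.99802114e-01  3.09330651e-01  1.69684604e+00  2.89299216e-05
  1.13616703e+00 -1.17646734e+00]
(array([487.97004308, 185.40412292, 372.90866492]), array([ 0.31127533, -0.03323048, -0.94974355]))
644
[545.80231335 168.94362848 100.17350783] [590.27957238 185.35614915 113.88139644] [565.92668076 177.20404133 110.79946868]
((568.1676025390625, 176.8056182861328), (13.667936325073242, 44.25050735473633), 84.82569885253906)
```

View pics/w1.png

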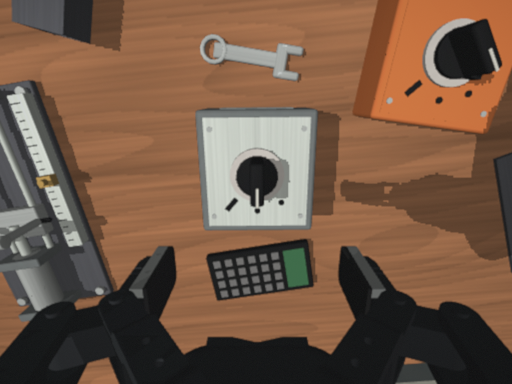

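Wrist view: the knob at (257,178) points at the middle dot at (257,211), and the bar is at (231,204). The measured centre is (568,177), the grip is 13.7 x 44 mm and its top is at about 112, which all fits. Now I'll go down and grip.

Call:
drive_tool(deltas=[[0.01, 0.01, 1.5, 0], [0.01, 0.01, 1.5, 0], [0.01, 0.01, 1.5, 0], [0.01, 0.01, 1.5, 0], [0.01, 0.01, 1.5, 0], [0.01, 0.01, 1.5, 0], [0, 0, 1.0, 0], [0, 0, 0.7, 0], [0, 0, 0, 0], [0, 0, 0, 0]])

```text
clock: 2.82
eef_pos: [568.8, 178.5, 101.6]
tcp_rot: [-3.142, -0.0, 3.049]
contact_force: [-0.7, -0.3, -0.1]
opening: 0.999
```

Call:
drive_tool(deltas=[[0, 0, 0, 0], [0, 0, 0, 0], [0, 0, 0, 0], [0, 0, 0, 0], [0, 0, 0, 0], [0, 0, 0, 0], [0, 0, 0, 0], [0, 0, 0, 0], [0, 0, 0, 0], [0, 0, 0, 0], [0, 0, 0, 0], [0, 0, 0, 0]], jaw=1, force=50)

```text
clock: 3.82
eef_pos: [568.8, 178.3, 101.4]
tcp_rot: [-3.142, -0.0, 3.05]
contact_force: [-0.5, -0.2, -0.4]
opening: 0.001
```

The jaws shut completely, so nothing is gripped. I'll look before doing anything else.

Run:
```python
from h import *
s=r.sense();print(s['clock'],s['eef_pos'],s['tcp_rot'],s['opening'],s['contact_force'])
w=grab('wrist','w2')[0];a=grab('scene','s2')[0];t=grab('top','t2')[0]
f=lambda x:cv2.resize(x,(400,300),interpolation=cv2.INTER_CUBIC)
cv2.imwrite('pics/m2.png',np.vstack([np.hstack([f(w[100:,100:400]),f(a[170:290,240:400])]),np.hstack([f(t[110:200,160:280]),f(a)])])[:,:,::-1])
```

```text
3.8167 [568.8203172  178.31954051 101.43472653] [-3.14154936e+00 -9.64017780e-05  3.04976283e+00] 0.0007822250033710068 [-0.47948277 -0.21035917 -0.44253986]
```

View pics/m2.png

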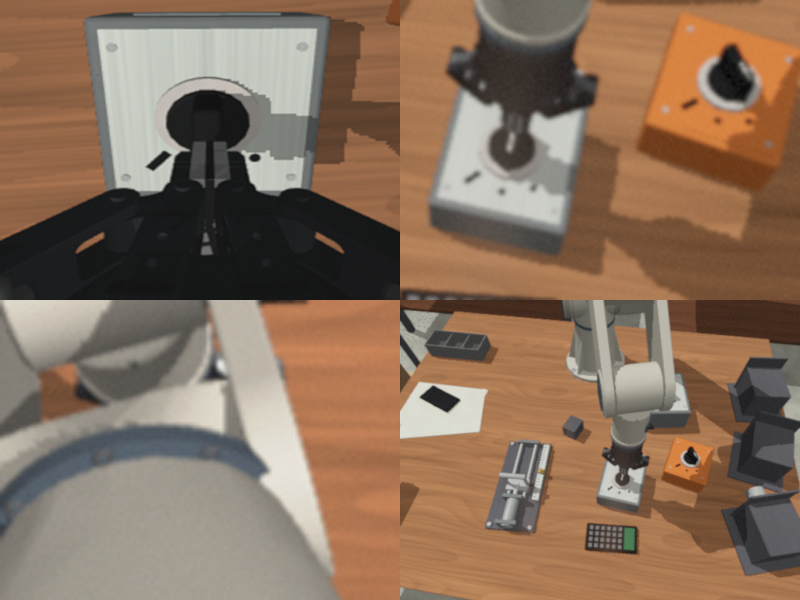

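Run:
```python
from h import *
p=load('w2');d=p['d'];im=p['im']
v,u=np.mgrid[:384,:512];C=np.stack([(u-p['cx'])/p['fx']*d,(v-p['cy'])/p['fy']*d,d],-1);W=(C-p['t'])@p['R']
# rows of world points across fingers
for vv in (195,205,215,225,235,250,265,280):
    print(vv,[(uu,*W[vv,uu].round(0).astype(int)) for uu in range(232,282,4)])
cv2.imwrite('pics/c3.png',cv2.resize(im[160:320,180:330],(750,600),interpolation=cv2.INTER_CUBIC)[:,:,::-1])
```

```text
195 [(232, np.int64(551), np.int64(162), np.int64(75)), (236, np.int64(550), np.int64(165), np.int64(78)), (240, np.int64(550), np.int64(168), np.int64(79)), (244, np.int64(550), np.int64(171), np.int64(80)), (248, np.int64(546), np.int64(175), np.int64(94)), (252, np.int64(546), np.int64(177), np.int64(93)), (256, np.int64(546), np.int64(180), np.int64(94)), (260, np.int64(547), np.int64(182), np.int64(93)), (264, np.int64(548), np.int64(185), np.int64(91)), (268, np.int64(552), np.int64(188), np.int64(79)), (272, np.int64(552), np.int64(191), np.int64(79)), (276, np.int64(553), np.int64(193), np.int64(78)), (280, np.int64(555), np.int64(196), np.int64(72))]
205 [(232, np.int64(557), np.int64(162), np.int64(79)), (236, np.int64(557), np.int64(165), np.int64(80)), (240, np.int64(557), np.int64(168), np.int64(80)), (244, np.int64(547), np.int64(173), np.int64(109)), (248, np.int64(546), np.int64(175), np.int64(111)), (252, np.int64(547), np.int64(178), np.int64(110)), (256, np.int64(547), np.int64(180), np.int64(110)), (260, np.int64(547), np.int64(182), np.int64(110)), (264, np.int64
[... 3607 characters left out ...]
0), np.int64(152))]
280 [(232, np.int64(555), np.int64(170), np.int64(171)), (236, np.int64(554), np.int64(172), np.int64(171)), (240, np.int64(555), np.int64(173), np.int64(170)), (244, np.int64(556), np.int64(174), np.int64(169)), (248, np.int64(556), np.int64(176), np.int64(170)), (252, np.int64(561), np.int64(177), np.int64(162)), (256, np.int64(562), np.int64(179), np.int64(161)), (260, np.int64(562), np.int64(180), np.int64(162)), (264, np.int64(557), np.int64(182), np.int64(169)), (268, np.int64(556), np.int64(184), np.int64(170)), (272, np.int64(556), np.int64(186), np.int64(171)), (276, np.int64(556), np.int64(187), np.int64(170)), (280, np.int64(556), np.int64(189), np.int64(171))]
```

View pics/c3.png

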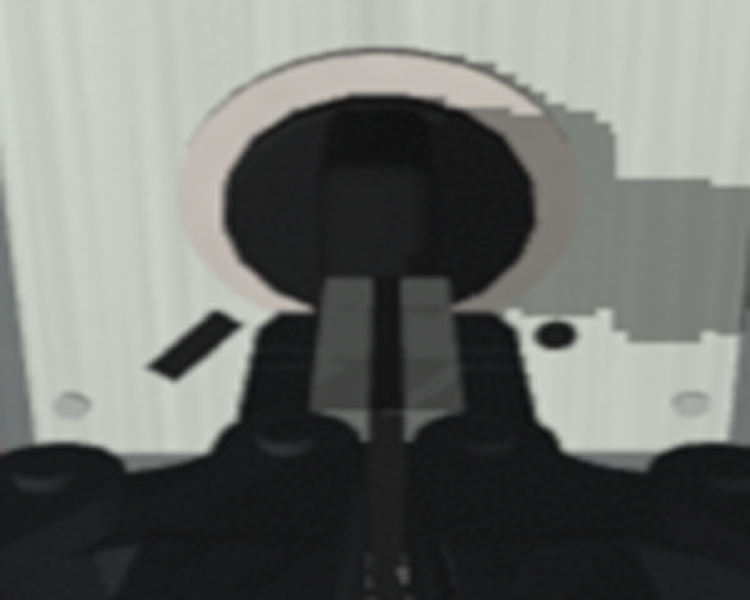

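Crop: the closed pads (lower edge at rows ~235) stand above the grip, with their tips at z ≈ 128 by depth, not 84. Checking tcp_to_tips.

Run:
```python
from h import *
print(r.tcp_to_tips,[a for a in dir(r) if a[0]!='_'])
s=r.sense();print(s['eef_pos'])
# scene view: points near gripper
p=load('s2');d=p['d'];v,u=np.mgrid[:384,:512];C=np.stack([(u-p['cx'])/p['fx']*d,(v-p['cy'])/p['fy']*d,d],-1);W=(C-p['t'])@p['R']
k=(d>0)&(np.hypot(W[...,0]-569,W[...,1]-178)<30)&(W[...,2]>70)
h,_=np.histogram(W[k][:,2],bins=range(70,240,6));print(list(zip(range(70,240,6),h)))
k2=k&(W[...,2]>100)&(W[...,2]<160)
for z in range(100,160,5):
    q=W[k&(abs(W[...,2]-z)<2.5)]; 
    if len(q):print(z,len(q),q.min(0).round(0),q.max(0).round(0))
```

```text
17.0 ['MotionError', 'sense', 'tcp_to_tips']
[568.8451999  178.33450113 101.48159632]
[(70, np.int64(149)), (76, np.int64(135)), (82, np.int64(31)), (88, np.int64(20)), (94, np.int64(5)), (100, np.int64(6)), (106, np.int64(27)), (112, np.int64(31)), (118, np.int64(0)), (124, np.int64(3)), (130, np.int64(11)), (136, np.int64(14)), (142, np.int64(18)), (148, np.int64(17)), (154, np.int64(7)), (160, np.int64(19)), (166, np.int64(28)), (172, np.int64(31)), (178, np.int64(73)), (184, np.int64(10)), (190, np.int64(15)), (196, np.int64(22)), (202, np.int64(28)), (208, np.int64(23)), (214, np.int64(17)), (220, np.int64(25)), (226, np.int64(7)), (232, np.int64(0))]
100 5 [574. 171.  98.] [592. 183. 101.]
105 8 [589. 168. 103.] [592. 180. 107.]
110 34 [572. 168. 108.] [591. 183. 112.]
115 19 [572. 170. 113.] [591. 180. 117.]
130 4 [575. 173. 128.] [580. 184. 132.]
135 16 [568. 165. 133.] [581. 191. 137.]
140 9 [574. 170. 138.] [581. 190. 142.]
145 17 [574. 165. 143.] [581. 189. 147.]
150 11 [574. 167. 148.] [580. 189. 152.]
155 9 [575. 165. 153.] [580. 187. 157.]
```

The wrist and scene depths both put the closed tips at about z = 128 with the TCP reading 101.5. The real tips therefore stand about 44 mm higher than the stated 17 mm ahead of the TCP. The x/y agree. I'll go by the measured tips: open, shift y by -2 mm, go down 43 mm and grip again.

Call:
drive_tool(deltas=[[0, -0.1, 0, 0], [0, -0.1, 0, 0], [0, 0, 0, 0], [0, 0, 0, 0], [0, 0, 0, 0], [0, 0, 0, 0], [0, 0, 0, 0], [0, 0, 0, 0], [0, 0, 0, 0]], jaw=0)

```text
clock: 4.72
eef_pos: [568.6, 176.4, 101.5]
tcp_rot: [-3.142, -0.0, 3.05]
contact_force: [-0.9, -0.1, 0.6]
opening: 1.005
```

Call:
drive_tool(deltas=[[0, 0, 0.7, 0], [0, 0, 0.7, 0], [0, 0, 0.7, 0], [0, 0, 0.7, 0], [0, 0, 0.7, 0], [0, 0, 0.4, 0], [0, 0, 0.3, 0], [0, 0, 0, 0]])

```text
clock: 5.38
eef_pos: [568.2, 176.2, 58.6]
tcp_rot: [-3.141, -0.001, 3.05]
contact_force: [-0.5, 0.5, -0.8]
opening: 0.996
```

Call:
drive_tool(deltas=[[0, 0, 0, 0], [0, 0, 0, 0], [0, 0, 0, 0], [0, 0, 0, 0], [0, 0, 0, 0], [0, 0, 0, 0], [0, 0, 0, 0], [0, 0, 0, 0], [0, 0, 0, 0], [0, 0, 0, 0]], jaw=1, force=50)

```text
clock: 6.22
eef_pos: [569.0, 177.1, 60.0]
tcp_rot: [3.141, 0.001, 3.05]
contact_force: [-1.2, 5.6, 4.4]
opening: 0.155
```

Gripped: opening 13 mm on the 14 mm grip. Now turn clockwise 0.71 rad.

Call:
drive_tool(deltas=[[0, 0, 0, 0.09], [0, 0, 0, 0.09], [0, 0, 0, 0.09], [0, 0, 0, 0.09], [0, 0, 0, 0.09], [0, 0, 0, 0.09], [0, 0, 0, 0.09], [0, 0, 0, 0.08], [0, 0, 0, 0], [0, 0, 0, 0], [0, 0, 0, 0]])

```text
clock: 7.13
eef_pos: [568.9, 177.1, 59.9]
tcp_rot: [3.14, -0.0, 2.34]
contact_force: [-0.8, 5.7, 3.5]
opening: 0.153
```

Run:
```python
from h import *
s=r.sense();print(s)
```

```text
{'clock': 7.1333, 'qpos': array([ 2.98807677e-01,  4.83743995e-01,  1.81179227e+00,  1.07718854e-03,
        8.45168320e-01, -4.70787103e-01]), 'qvel': array([-0.0008819 ,  0.00022946, -0.00101368, -0.00132723,  0.00034988,
        0.00074673]), 'joint_efforts': array([-3.51233102e+00, -5.95230281e+01, -2.49616098e+01, -1.38186917e+00,
       -2.33500125e-02,  4.56516549e-02]), 'eef_pos': array([568.90195527, 177.11678394,  59.92743881]), 'tcp_rot': array([ 3.14043565e+00, -3.16040301e-04,  2.33967682e+00]), 'contact_force': array([-0.76054141,  5.65618142,  3.54312739]), 'wrist_torque': array([0.83613982, 0.36723107, 0.00268712]), 'opening': 0.15345584964369943}
```

The turn went through with little residual torque. Next: release, rise, and check.

Call:
drive_tool(deltas=[[0, 0, 0, 0], [0, 0, 0, 0], [0, 0, 0, 0], [0, 0, 0, 0], [0, 0, 0, 0], [0, 0, 0, 0], [0, 0, 0, 0], [0, 0, 0, 0]], jaw=0)

```text
clock: 7.8
eef_pos: [568.7, 176.3, 59.5]
tcp_rot: [-3.142, 0.0, 2.34]
contact_force: [0.2, -0.5, 0.0]
opening: 1.002
```

Call:
drive_tool(deltas=[[0, 0, -0.8, 0], [0, 0, -1.2, 0], [0, 0, -1.5, 0], [0, 0, -1.5, 0], [0, 0, -1.5, 0], [0, 0, -1.5, 0], [0, 0, -1.5, 0], [0, 0, -1.5, 0], [0, 0, -1, 0], [0, 0, 0, 0]])

```text
clock: 8.63
eef_pos: [570.2, 176.8, 182.8]
tcp_rot: [3.137, 0.002, 2.34]
contact_force: [0.4, 0.1, -0.5]
opening: 0.999
```

Run:
```python
from h import *
s=r.sense();print(s['clock'],s['eef_pos'],s['tcp_rot'])
im,d,p=grab('wrist','w4')
v,u=np.mgrid[:384,:512];C=np.stack([(u-p['cx'])/p['fx']*d,(v-p['cy'])/p['fy']*d,d],-1);W=(C-p['t'])@np.array(p['R'])
k=(d>0)&(W[...,2]>102)&(W[...,2]<118)&(np.hypot(W[...,0]-569,W[...,1]-176)<40)
q=W[k];print(k.sum(),q.mean(0),cv2.minAreaRect(q[:,:2].astype(np.float32)))
hsv=cv2.cvtColor(im,cv2.COLOR_RGB2HSV)
m=(d>0)&(abs(W[...,2]-66)<4)&(im.max(2)<80)&(np.hypot(W[...,0]-569,W[...,1]-176)<58)&(np.hypot(W[...,0]-569,W[...,1]-176)>34)
n,l,st,ce=cv2.connectedComponentsWithStats(m.astype(np.uint8))
for i in range(1,n):
    if st[i,4]>12: X=onz(p,*ce[i],66)-[568.5,176.6,0];print(st[i],ce[i],'ang',np.arctan2(X[1],X[0]),np.hypot(X[0],X[1]))
```

```text
8.6333 [570.21864851 176.84785879 182.78543789] [3.13736459e+00 2.15975244e-03 2.33978835e+00]
768 [566.59503325 178.33290034 110.89646916] ((567.6985473632812, 177.0116424560547), (13.60661506652832, 43.864994049072266), 44.30021667480469)
[295 183   5   6  20] [296.8 185.5] ang 0.633360173727654 43.0415604076643
[280 207   5   5  19] [282.21052632 208.63157895] ang -0.07267421048500104 42.377922880095014
[255 217   4  11  41] [256.53658537 222.36585366] ang -0.7838411529091303 47.57003676868077
```

View pics/w4.png

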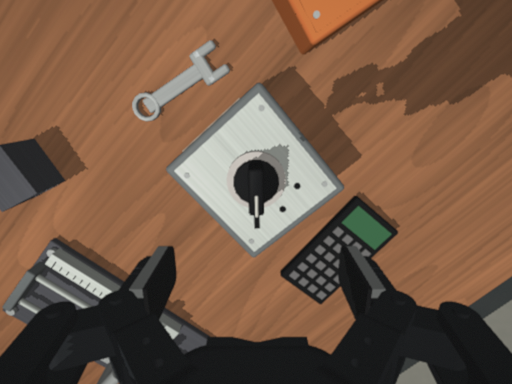

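Wrist view: the white line at (257,208) now points at the bar at (256,222). The grip is at -0.798 rad and the bar at -0.784, so the selector is at the bar. Going to the tester.

Call:
drive_tool(deltas=[[-2.2, -1.6, 0, 0], [-2.2, -1.6, 0, 0], [-2.2, -1.6, 0, 0], [-2.2, -1.6, 0, 0], [-2.2, -1.6, 0, 0], [-2.2, -1.6, 0, 0], [-2.2, -1.6, 0, 0], [-2.2, -1.6, 0, 0], [-2.2, -1.6, 0, 0], [-2.2, -1.6, 0, 0], [-2.2, -1.6, 0, 0], [-2.2, -1.6, 0, 0]])

```text
clock: 9.68
eef_pos: [613.7, -148.1, 178.4]
tcp_rot: [-3.141, -0.001, 2.34]
contact_force: [0.3, -0.1, -0.3]
opening: 0.998
```

Call:
drive_tool(deltas=[[0, 0, 0, 0.115], [0, 0, 0, 0.115], [0, 0, 0, 0.115], [0, 0, 0, 0.115], [0, 0, 0, 0.115], [0, 0, 0, 0.115], [0, 0, 0, 0.02], [0, 0, 0, 0], [0, 0, 0, 0]])

```text
clock: 10.43
eef_pos: [614.0, -146.8, 178.9]
tcp_rot: [-3.141, -0.0, 1.633]
contact_force: [0.2, -0.3, -0.2]
opening: 1.003
```

Run:
```python
from h import *
s=r.sense();print(s['clock'],s['eef_pos'],s['tcp_rot'])
im,d,p=grab('wrist','w5')
v,u=np.mgrid[:384,:512];C=np.stack([(u-p['cx'])/p['fx']*d,(v-p['cy'])/p['fy']*d,d],-1);W=(C-p['t'])@np.array(p['R'])
k=(d>0)&(W[...,2]>84)&(W[...,2]<105)&(np.hypot(W[...,0]-616,W[...,1]+146)<55)
q=W[k];print('bar',k.sum(),q.mean(0),q.min(0),q.max(0),cv2.minAreaRect(q[:,:2].astype(np.float32)))
h=cv2.cvtColor(im,cv2.COLOR_RGB2HSV)
br=(d>0)&(h[...,0]>15)&(h[...,0]<30)&(h[...,1]>130)&(W[...,2]>20)
q=W[br];print('brass',br.sum(),q.mean(0),q.min(0),q.max(0))
# rods / plate yaw: white rule
wh=(d>0)&(h[...,1]<40)&(h[...,2]>190)&(W[...,2]>8)&(W[...,2]<35)&(W[...,1]<-40)&(W[...,1]>-130)
q=W[wh];print('rule',wh.sum(),q.mean(0),cv2.minAreaRect(q[:,:2].astype(np.float32)))
```

```text
10.4333 [ 613.96630508 -146.79323406  178.94670591] [-3.14077614e+00 -2.51462126e-04  1.63323901e+00]
bar 1384 [ 614.5140937  -144.63167411   95.42656745] [ 604.46157532 -186.48886193   85.5095184 ] [ 624.18563093 -108.38644092   99.04885715] ((614.6340942382812, -147.5294189453125), (15.661752700805664, 77.90557098388672), 4.185833930969238)
brass 181 [561.07797647 -85.44561947  39.65926728] [554.59247394 -96.42568061  32.16848802] [567.06450598 -76.4314726   47.12582735]
rule 2659 [547.89709903 -93.49964039  25.45282281] ((556.5989379882812, -103.9629898071289), (198.79441833496094, 49.13821792602539), 3.5998854637145996)
```

View pics/w5.png

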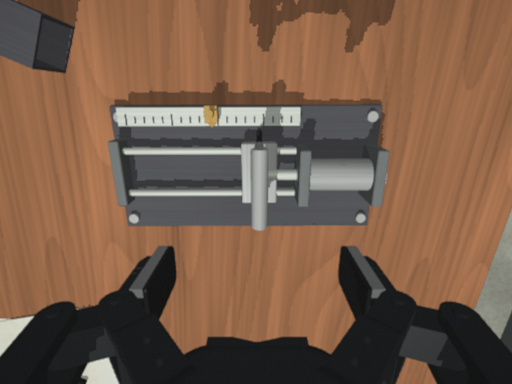

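Wrist view: the bar runs from (259,150) to (259,228), the index is at (211,114) and the pointer at about (260,135). The bar is 15.7 x 78 mm, centred at (614.6,-147.5), with its top at about 98 and a yaw of 0.073. The index is about 49 mm out, which fits the stated 40–75. Going down and gripping.

Call:
drive_tool(deltas=[[0, 0, 1.5, -0.01], [-0.04, 0.03, 1.5, 0], [-0.04, 0.03, 1.5, 0], [0, 0, 1.5, 0], [0, 0, 1.5, 0], [0, 0, 1.5, 0], [0, 0, 1.5, 0], [0, 0, 1.5, 0], [0, 0, 0.8, 0], [0, 0, 0.5, 0], [0, 0, 0, 0]])

```text
clock: 11.4
eef_pos: [614.4, -147.5, 45.6]
tcp_rot: [-3.14, -0.0, 1.641]
contact_force: [-0.4, -0.5, 1.6]
opening: 1.0
```

Call:
drive_tool(deltas=[[0, 0, 0, 0], [0, 0, 0, 0], [0, 0, 0, 0], [0, 0, 0, 0], [0, 0, 0, 0], [0, 0, 0, 0], [0, 0, 0, 0], [0, 0, 0, 0], [0, 0, 0, 0], [0, 0, 0, 0]], jaw=1, force=80)

```text
clock: 12.23
eef_pos: [616.1, -147.7, 47.1]
tcp_rot: [3.139, 0.0, 1.64]
contact_force: [4.7, 2.7, 5.0]
opening: 0.161
```

```bash
cat > meas.py <<'E'
from h import *
import sys
tag=sys.argv[1]
s=r.sense();print(s['clock'],s['eef_pos'],s['tcp_rot'],s['opening'],s['contact_force'])
e=np.array([np.cos(.073),np.sin(.073)])
print('tcp rigx',s['eef_pos'][:2]@e)
for n in('wrist','scene'):
    im,d,p=grab(n,tag+n)
    v,u=np.mgrid[:384,:512];C=np.stack([(u-p['cx'])/p['fx']*d,(v-p['cy'])/p['fy']*d,d],-1);W=(C-p['t'])@np.array(p['R'])
    h=cv2.cvtColor(im,cv2.COLOR_RGB2HSV)
    br=(d>0)&(h[...,0]>15)&(h[...,0]<30)&(h[...,1]>130)&(W[...,2]>15)&(W[...,1]<-60)&(W[...,1]>-120)&(W[...,0]>480)
    q=W[br];print(n,'brass',br.sum(),q.mean(0).round(1),'rigx mean/min/max',(q[:,:2]@e).mean().round(1),(q[:,:2]@e).min().round(1),(q[:,:2]@e).max().round(1))
    c=np.argwhere(br).mean(0);print('px',c[::-1])
    k=(d>0)&(W[...,2]>84)&(W[...,2]<99)&(abs(W[...,1]+147)<42)&(abs(W[...,1]+147)>22)&(W[...,0]>510)&(W[...,0]<640)
    q=W[k];print('bar',k.sum(),q.mean(0).round(1) if k.sum() else '', (q[:,:2]@e).mean() if k.sum() else '')
E
python3 meas.py g1
```

```text
12.2333 [ 616.11488427 -147.6605298    47.13007251] [3.13936670e+00 3.75410579e-04 1.63970604e+00] 0.1609628371667594 [4.66045064 2.70483529 4.96405374]
tcp rigx 603.7043275731315
wrist brass 262 [561.1 -84.8  39.7] rigx mean/min/max 553.5 546.5 559.3
px [173.14885496 123.62977099]
bar 2155 [ 614.1 -136.8   95. ] 602.4411669572245
scene brass 7 [564.6 -80.3  40. ] rigx mean/min/max 557.2 554.6 560.1
px [181.42857143 218.85714286]
bar 49 [ 616.7 -116.8   95.1] 606.5154379161079
```

Gripped. Pulling about 44 mm, then a close look.

Call:
drive_tool(deltas=[[0, -0.4, 0, 0], [0, -0.4, 0, 0], [0, -0.4, 0, 0], [0, -0.4, 0, 0], [0, -0.4, 0, 0], [0, -0.4, 0, 0], [0, -0.4, 0, 0], [0, -0.4, 0, 0], [0, -0.4, 0, 0], [0, -0.4, 0, 0], [0, -0.4, 0, 0], [0, 0, 0, 0]])

```text
clock: 13.33
eef_pos: [573.0, -150.5, 47.2]
tcp_rot: [3.137, 0.0, 1.639]
contact_force: [9.7, 5.1, 0.2]
opening: 0.161
```

```bash
python3 meas.py g2
python3 - <<'E'
from h import *
a=load('g2wrist')['im'][60:200,140:340]
cv2.imwrite('pics/c6.png',cv2.resize(a,(800,560),interpolation=cv2.INTER_CUBIC)[:,:,::-1])
E
```

```text
13.3333 [ 572.97879068 -150.51964861   47.17642282] [3.13727666e+00 4.23183172e-04 1.63948598e+00] 0.16120673390940074 [9.71228334 5.13199236 0.20441488]
tcp rigx 560.474588722679
wrist brass 190 [560.4 -83.7  41.5] rigx mean/min/max 552.8 546.4 558.7
px [245.03157895 122.18947368]
bar 2106 [ 571.1 -142.5   95. ] 559.172243912409
scene brass 9 [565.1 -81.2  40.5] rigx mean/min/max 557.7 554.3 560.3
px [181.         218.88888889]
bar 36 [ 573.2 -117.3   95. ] 563.0896437047475
```

View pics/c6.png

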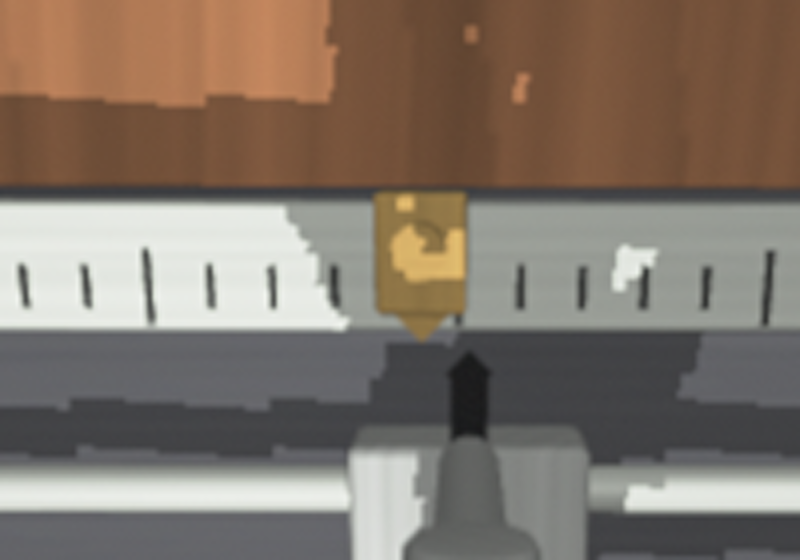

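Run:
```python
from h import *
p=load('g2wrist');e=np.array([np.cos(.073),np.sin(.073)]);d=p['d']
def tip(c): return 140+(c[0]+.5)/4-.5,60+(c[1]+.5)/4-.5
P=tip((469,354));I=tip((423,340))
for n,q in(('ptr',P),('idx',I)):
    for dv in(0,-3,3):
        uu,vv=int(round(q[0])),int(round(q[1]))+dv;X=dep(p,uu,vv,d[vv,uu]);print(n,dv,X.round(1),(X[:2]@e).round(2))
for zi in(28,31,34): print(zi,(onz(p,*P,31)[:2]@e-onz(p,*I,zi)[:2]@e).round(2),onz(p,*I,zi).round(1))
print('yaw ticks/rule edge: rod direction'); 
a=onz(p,*tip((0,328)),25);b=onz(p,*tip((350,328)),25);print(np.arctan2((b-a)[1],(b-a)[0]))
```

```text
ptr 0 [ 568.6 -100.3   29.6] 559.78
ptr -3 [ 568.8 -101.5    9.4] 559.88
ptr 3 [ 568.7 -101.8   32.4] 559.76
idx 0 [560.9 -98.4  32.7] 552.21
idx -3 [560.8 -96.6  32.4] 552.23
idx 3 [ 560.4 -104.3    9.3] 551.29
28 7.42 [561.  -98.9  28. ]
31 7.31 [561.1 -98.4  31. ]
34 7.2 [561.1 -98.   34. ]
yaw ticks/rule edge: rod direction
0.0681327853828576
```

Crop: the pointer tip is at (469,354) and the index tip at (423,340). Cast at z ≈ 31, that leaves 7.3 mm to go.

Call:
drive_tool(deltas=[[0, -0.2, 0, 0], [0, -0.2, 0, 0], [0, -0.2, 0, 0], [0, -0.14, 0, 0], [0, 0, 0, 0], [0, 0, 0, 0], [0, 0, 0, 0], [0, 0, 0, 0]])

```text
clock: 14.1
eef_pos: [566.4, -151.0, 47.2]
tcp_rot: [3.137, 0.0, 1.64]
contact_force: [11.7, 4.7, 1.3]
opening: 0.163
```

```bash
python3 meas.py g3
python3 - <<'E'
from h import *
a=load('g3wrist')['im'][100:175,200:300]
cv2.imwrite('pics/c7.png',cv2.resize(a,(800,600),interpolation=cv2.INTER_CUBIC)[:,:,::-1])
E
```

```text
14.1 [ 566.42206044 -150.98331835   47.17572453] [3.13652797e+00 4.98453484e-04 1.63951019e+00] 0.16307093393993086 [11.74707633  4.71596544  1.33598677]
tcp rigx 553.9015032943786
wrist brass 135 [557.6 -82.5  38.4] rigx mean/min/max 550.1 546.0 558.1
px [251.74814815 119.27407407]
bar 2093 [ 564.5 -143.4   95. ] 552.568601960394
scene brass 10 [563.8 -81.3  38.9] rigx mean/min/max 556.3 553.4 558.7
px [181.2 218.7]
bar 39 [ 566.1 -117.4   94.2] 555.9915597231015
```

View pics/c7.png

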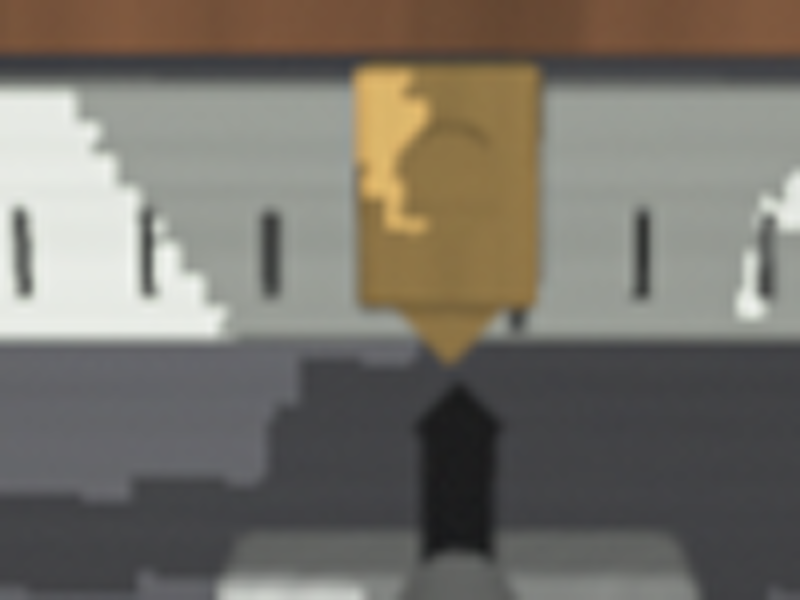

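Crop: index tip at (449,362), pointer tip at (459,385). That leaves 10 px, about 0.8 mm, which agrees with 6.6 of 7.3 mm travelled. One small nudge more.

Call:
drive_tool(deltas=[[0, -0.08, 0, 0], [0, 0, 0, 0], [0, 0, 0, 0], [0, 0, 0, 0], [0, 0, 0, 0], [0, 0, 0, 0], [0, 0, 0, 0], [0, 0, 0, 0]])

```text
clock: 14.87
eef_pos: [565.7, -151.0, 47.2]
tcp_rot: [3.136, 0.0, 1.639]
contact_force: [11.4, 4.6, 0.2]
opening: 0.165
```

```bash
python3 meas.py g4
python3 - <<'E'
from h import *
p=load('g4wrist')
a=p['im'][100:175,200:300]
b=load('g4scene')['im'][180:255,210:310]
cv2.imwrite('pics/c8.png',np.vstack([cv2.resize(x,(400,300),interpolation=cv2.INTER_CUBIC) for x in(a,b)])[:,:,::-1])
# centroids: index triangle / pointer by colour
im=p['im'].astype(int)
B=cv2.resize(p['im'],None,fx=8,fy=8,interpolation=cv2.INTER_CUBIC).astype(int)
for n,m in(('idx',(B[...,0]-B[...,2]>45)),('ptr',(B.max(2)<45))):
    lo,hi=((138*8,147*8) if n=='idx' else (147*8,168*8)); 
    s=m[lo:hi,240*8:272*8]; 
    for r0 in range(0,s.shape[0],8):
        x=np.flatnonzero(s[r0]); 
        if len(x): print(n,(lo+r0)/8,240+x.mean()/8,len(x)/8)
E
```

```text
14.8667 [ 565.67332208 -150.98674862   47.15817118] [3.13645243e+00 4.55130828e-04 1.63948983e+00] 0.16510296865011526 [11.3961178   4.55698758  0.16570257]
tcp rigx 553.154508874817
wrist brass 124 [557.4 -83.4  38.5] rigx mean/min/max 549.8 546.3 558.5
px [252.45967742 120.90322581]
bar 2079 [ 563.8 -143.7   95. ] 551.8024437810116
scene brass 11 [564.2 -81.3  40.1] rigx mean/min/max 556.7 554.8 559.6
px [181.09090909 218.63636364]
bar 38 [ 565.5 -117.3   94.1] 555.4245698103438
idx 138.0 258.4375 17.75
idx 139.0 257.125 11.375
idx 140.0 257.1875 9.75
idx 141.0 257.1875 8.25
idx 142.0 257.1875 6.75
idx 143.0 257.125 4.875
idx 144.0 257.125 2.875
ptr 149.0 257.25 2.375
ptr 150.0 257.3125 4.25
ptr 151.0 257.3125 6.25
ptr 152.0 257.3125 8.25
ptr 153.0 257.375 9.875
ptr 154.0 257.3125 9.75
ptr 155.0 257.3125 9.0
ptr 156.0 257.3125 8.75
ptr 157.0 257.375 8.875
ptr 158.0 257.3125 8.75
ptr 159.0 257.3125 8.75
ptr 160.0 257.25 8.625
ptr 161.0 257.1875 8.5
ptr 162.0 257.1875 8.5
ptr 163.0 257.1875 8.5
ptr 164.0 257.1875 8.5
ptr 165.0 257.125 8.625
ptr 166.0 257.1875 8.25
ptr 167.0 257.1875 8.0
```

View pics/c8.png

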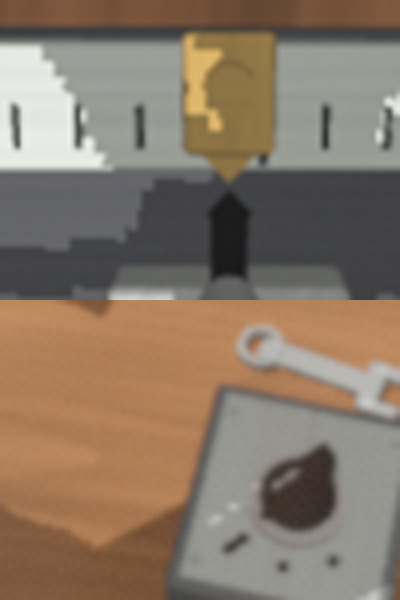

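The tips are level to about 0.15 px (0.1 mm), and the scene crop shows the selector still at the bar. I'll hold a second to check for creep.

Call:
drive_tool(deltas=[[0, 0, 0, 0], [0, 0, 0, 0], [0, 0, 0, 0], [0, 0, 0, 0], [0, 0, 0, 0], [0, 0, 0, 0], [0, 0, 0, 0], [0, 0, 0, 0], [0, 0, 0, 0], [0, 0, 0, 0], [0, 0, 0, 0], [0, 0, 0, 0]])

```text
clock: 15.97
eef_pos: [565.7, -151.0, 47.2]
tcp_rot: [3.136, 0.0, 1.639]
contact_force: [10.7, 4.6, -0.2]
opening: 0.162
```

Run:
```python
from h import *
im,d,p=grab('wrist','g5')
B=cv2.resize(im,None,fx=8,fy=8,interpolation=cv2.INTER_CUBIC).astype(int)
f=lambda m,lo,hi:np.mean([240+np.flatnonzero(m[r0,1920:2176]).mean()/8 for r0 in range(lo*8,hi*8,8)])
i=f(B[...,0]-B[...,2]>45,140,145);q=f(B.max(2)<45,150,154);print(i,q,'mm',(q-i)*7.3/11.5)
s=r.sense();print(s['eef_pos'],s['opening'],s['contact_force'])
if abs(q-i)<.6: print(job.sign_off())
```

```text
257.1375 257.3125 mm 0.11108695652174634
[ 565.67327479 -151.00213839   47.15306794] 0.16133518069145156 [10.71120488  5.44433555 -0.2225719 ]
the job is handed in; nothing more can be done
None
```

I turned the selector clockwise from the middle dot to the bar, then pulled the handle out to the index. I handed the job in at about 16 s, with the handle still held in the gripper at 80 N.

**Last checks:**
- **Pointer and index:** they are level to about 0.1 mm in the wrist image, with no creep over the last second of holding. The spring pulls on the gripper with about 11 N, as expected at this pull.
- **Selector:** right after the turn its grip pointed at -0.80 rad and the bar mark lay at -0.78 rad. A later scene picture shows it still pointing at the bar.
- **Index:** it did not shift. Its tip stayed clear of the pointer, and the scene camera gave the same position each time, within its noise.
- **Other things:** my moves stayed clear of the calculator, the wrench and the offcut. I did not measure their positions again at the end.

**What disagreed:** the fingertips really stand about 44 mm farther back than the stated tool length. Both cameras showed this, and it made the first try at the selector close in the air above it without touching anything. I went by the measured tip height after that. The jaws also read 13 to 14 mm on the 14 mm selector grip and the 16 mm bar. Neither slipped.

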